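# Click the blue microscope lamp into its charging dock

## Robot

A 6-joint arm with a two-finger parallel gripper is mounted at the origin on the work surface. World frame = base frame: x ahead of the robot, y to its left, z up, the work surface at z = 0. Lengths are in mm, angles in rad, forces in N, time in s.
With the tool pointing down it reaches from about 350 to 975 mm from the base axis. Payload 7.1 kg.
Tool frame: the origin (TCP) lies midway between the tips of the shut fingers; the grasp point (between the pads) lies 19 mm behind it (ctrl.grasp_offset is the distance from the TCP to the grasp point, in mm); z points along the fingers, y is the line along which they close (so a half turn about z gives the same grasp; the last joint's range is limited). The gripper opens to 88 mm and grips with 3 to 60 N. Pads are 20 mm wide; open, the fingers measure 115 mm over their backs; the gripper's body (75 mm by 178 mm) begins 61 mm behind the grasp point.
Start: joints at [-1.226, 0.423, 1.63, -0, 1.089, -0.019], TCP at [222.409, -584.071, 222.675] pointing down, gripper open.
Joint ranges: [-3, 3], [-0.9, 2.11], [0.09, 2.58], [-1.31, 4.45], [0.11, 2.69], [-2.54, 2.54]. Speed limits (rad/s): [2.39, 2.39, 3.01, 3.14, 3.14, 3.14].

## Interface

Orientations are given as a rotation vector (axis times angle).
In Python, from workcell import sensors, viewer, ctrl gives the robot as it stands. The module is installed in compiled form; this text tells all that it offers.
- The arm moves only by the shell command python3 -m handwheel 'ROWS'. ROWS is JSON, a list of rows, each a list of 7 numbers: the shift along the tool's x, y, z in mm, then the turn, a rotation vector about the tool's x, y, z in rad, then the closure, from 0 (fully open) to 1 (shut). In form: [[x, y, z, rx, ry, rz, jaw], ...]. A call has 1 to 10 rows; each row shifts and turns the commanded pose from where the row before left it, along the tool's axes as they then stand; what a row does not reach is not made up. A row lasts 1/8 s, in which the tool goes at most 62.5 mm and 10.7 degrees, less where a joint would pass 70% of its speed; a pose out of reach is approached as far as the arm can. A call is refused whole if a number of a shift passes 62.5 or a number of a turn 0.188, either way. A call with a gripper value outside its range is refused whole. The fingers move at their own pace and stop on an object; the grip force is fixed at half the most. Time passes only in rows, so rows that do not move let the fingers close. It gives the time, the measured TCP pose, the force, the opening and the grip force at its end, in the units of the state.
- sensors.get_obs(): the state, without advancing time (a new reading comes with each control period).
- viewer.get_image(name): name is "side" or "top"; returns a dict with "frame" (400x640x3 uint8, blue, green, red), "fov_y" (degrees; the focal length in pixels is half the picture's height over the tangent of half this angle, whatever the lens; pixels are square), "cx", "cy" (the principal point, pixels), "R" (3x3) and "t" (3): a world point X has camera coordinates R X + t. Camera axes: x right, y down, z forward; pixel columns grow to the right and rows downward; lengths in mm; the calibration is good to about 2 mm. A picture is of the moment at which its call begins. There is no depth.
- ctrl.close_job(): hands the job in; it is judged then, once.
The state is a dict: "t": time; "qpos": joint angles; "qvel": joint speeds; "joint_torque": joint torques, N m; "ee_pos": TCP position; "orientation": TCP orientation; "ft_force": force on the tool from outside, world axes, zero at the start; "moment": the same for the moment, N m; "width": finger opening in mm; "grasp_force": force on a finger pad.
Only numpy, scipy, OpenCV 4.12 (cv2) and the standard library are available. Lean on these libraries where they do the work, as an engineer would, in place of code of your own. Each camera call takes 0.05 s, during which the arm holds its last target. There are 200 camera calls.

## Task

Put the microscope lamp with the blue tabs on charge: squeeze its two sprung tabs together from above, lower it between the two stops of the charging dock until it stands on the dock's floor, and let the tabs spring out so that both catches sit in the recesses. Leave the orange-tabbed lamp where it is.

Things in the scene. Friction and masses are not known exactly. Their poses are not given: they have to be found in the camera images.
- blue_lamp: Loose LED lamp, 0.15-0.23 kg, symmetrical. Black foot 44 (x) x 60 (y) x 10 mm, round body and clear lens up to 54 mm. At +y and -y a sprung upright blue tab, 26 mm wide (x), 4 thick, 23-80 mm above the underside; outer faces 64 mm apart, 36 squeezed. Below each tab an outward catch, 16 wide (x), 13-23 mm up; 104 mm over both ends, 76 squeezed. Origin: centre of underside, z up.
- blue_lamp_tab_a (a joint): Inward travel (m) of the blue lamp's tab at its +y side: 0 sprung out, 0.014 fully squeezed, at a firm stop (about 4 N on each tab). Grip both tabs' outer faces from above with 10 to 25 N, pads about 64 mm above the lamp's underside, fingertips over 40 mm above it so as to clear the catches and the dock's stops. The squeezed tabs carry the lamp.
- blue_lamp_tab_b (a joint): The same for the tab at its -y side: 0 sprung out, 0.014 fully squeezed. When let go the tabs spring back to 64 mm over their outer faces, so the fingers must open wider than that to leave them.
- dock_seat (a point): Middle of the bay floor of the charging dock (fixed): top of its white plate, 90 (x) x 140 (y) x 12 mm, green spot. Lamp's underside centre belongs here, lamp y along y, either way round. z up. Grey stops at +y and -y, 60 wide (x), 38 above the floor, inner faces 90 mm apart; in each a recess for a catch, 36 wide (x), 9-30 mm above the floor, 12 deep. Bay open at top, front and back.
- orange_lamp: A second lamp of the same make and size, but with orange tabs and an amber lens, loose on the bench; not to be moved. Origin: centre of the underside, axes as for the blue lamp.
Not all that is in view belongs to the job. What is shaped like the blue_lamp but pink is not meant. There is more than one size of the part that bears dock_seat; the job needs the larger.

How it is judged (in metres and radians):
On the way, in this order (a step that is already met when the one before it is completed fails the run):
1. the blue lamp is lifted clear of the bench (height (world z) of blue_lamp above 0.03 m), for 0.1 s.
2. the blue lamp, its tabs squeezed, is lowered between the dock's stops (z of blue_lamp in the frame of dock_seat below 0.012 m and horizontal distance between blue_lamp and dock_seat below 0.02 m and value of joint each of blue_lamp_tab_a, blue_lamp_tab_b above 0.004 m), for 0.05 s.
At the end, for the whole second after the job is handed in: the blue lamp stands at rest and upright (within 0.1 rad) on the floor of the dock's bay (within 4 mm in height, 20 mm of its middle, 0.26 rad of its line), both tabs sprung out to within 4 mm of rest so that both catches are in the recesses; the orange lamp is within 30 mm of where it was (z of blue_lamp in the frame of dock_seat between -0.004 and 0.004 m and horizontal distance between blue_lamp and dock_seat below 0.02 m and angle between the y axis of blue_lamp and the y axis of dock_seat, either way round below 0.26 rad and angle between blue_lamp's own z axis and vertical below 0.1 rad and value of joint each of blue_lamp_tab_a, blue_lamp_tab_b below 0.004 m and linear speed of blue_lamp below 0.02 m/s and distance of orange_lamp from where it was at the start of the episode below 0.03 m); the robot touches nothing.
It fails at once if the orange lamp is moved more than 30 mm or tipped over (distance of orange_lamp from where it was at the start of the episode above 0.03 m or angle between orange_lamp's own z axis and vertical above 0.4 rad).
It also fails if it takes over 35 s, if anything falls off the work surface, if the arm or the gripper's body presses on something with over 40 N, if the wrist force passes 120 N, or if a joint passes its speed limit or range.

## Working session

There is one attempt and no reset: what is moved stays moved. The work goes in short steps, Python scripts to look and compute and a shell command to move; the robot and the scene stay as the last step left them, time stands still between calls to the robot, and variables do not carry over. Pictures are saved under pics/ and viewed, at most 10 in all, crops included, and the job is handed in when it is done.

```bash
mkdir -p pics; cat > h.py <<'E'
import numpy as np, cv2
from workcell import sensors, viewer, ctrl
def K(d):
    f=200/np.tan(np.radians(d["fov_y"])/2); return f
def ray(d,u,v):
    f=K(d);R=np.array(d["R"]);t=np.array(d["t"])
    return -R.T@t, R.T@np.array([(u-d["cx"])/f,(v-d["cy"])/f,1])
def onz(d,u,v,z):
    c,r=ray(d,u,v); return c+r*(z-c[2])/r[2]
def proj(d,X):
    p=np.array(d["R"])@np.array(X,float)+np.array(d["t"]); f=K(d)
    return p[0]/p[2]*f+d["cx"],p[1]/p[2]*f+d["cy"]
E
python3 - <<'E'
from h import *
for n in("side","top"):
    d=viewer.get_image(n);cv2.imwrite(f"pics/{n}0.png",d["frame"])
    print(n,d["fov_y"],d["cx"],d["cy"],-np.array(d["R"]).T@np.array(d["t"]),np.array(d["R"])[2], d.keys())
o=sensors.get_obs();print(o)
E
```

```text
side 56.55145190326046 316.9329696476699 202.38550570283437 [293.25705423 560.14701909 607.09637424] [ 0.24703643 -0.7186126  -0.65005302] dict_keys(['frame', 'fov_y', 'cx', 'cy', 'R', 't'])
top 43.28120481816918 327.46241181307283 198.26508747456833 [ 444.99442177  -47.39865707 1093.55880408] [ 0.08182013  0.00738955 -0.99661972] dict_keys(['frame', 'fov_y', 'cx', 'cy', 'R', 't'])
{'t': 0.1, 'qpos': array([-1.22596740e+00,  4.23768021e-01,  1.63059065e+00, -4.54656458e-07,
        1.08861614e+00, -1.89950786e-02]), 'qvel': array([-0.00150502, -0.00239773, -0.00027557, -0.00188403, -0.00131136,
       -0.00035256]), 'joint_torque': array([-6.10705574e-04, -5.45614100e+01, -2.74323785e+01,  6.45227102e-02,
        1.87892216e-02, -5.08552466e-05]), 'ee_pos': array([ 222.26498164, -583.61028954,  221.98619733]), 'orientation': array([-3.08841372e+00, -5.68100244e-01,  3.52614599e-04]), 'ft_force': array([0.9071858 , 0.03286335, 0.59726434]), 'moment': array([-0.02517681,  0.02342308,  0.01313393]), 'grasp_force': 0.0, 'width': 88.23371481562558}
```

View pics/top0.png

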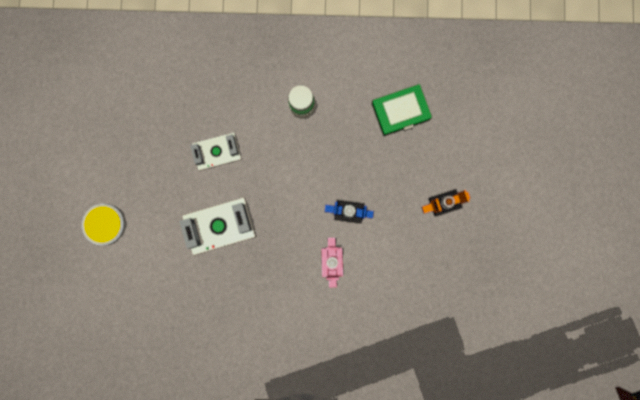

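View pics/side0.png

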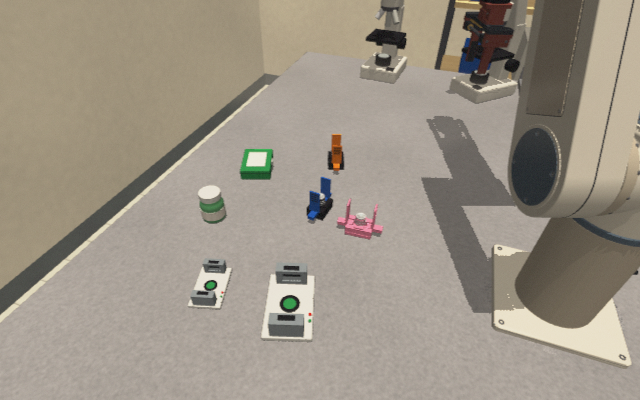

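Look-alikes in top view: blue lamp (349,211), pink lamp (332,262) and orange lamp (447,202). The docks are large (218,226) and small (216,151). By the description I choose the blue-tabbed lamp and the larger dock; next I check that in a crop and measure.

```bash
cat >> h.py <<'E'
def mask(fr,lo,hi,box):
    h=cv2.cvtColor(fr,cv2.COLOR_BGR2HSV);m=cv2.inRange(h,lo,hi)
    k=np.zeros_like(m);x0,y0,x1,y1=box;k[y0:y1,x0:x1]=255
    return m&k
def big(m):
    c=cv2.findContours(m,cv2.RETR_EXTERNAL,cv2.CHAIN_APPROX_NONE)[0];return max(c,key=cv2.contourArea)
def lamp_top(d,box,z=23,lo=(100,120,40),hi=(130,255,255)):
    # catch ends (outer 8 mm of the coloured mask) at their top height above z-plane
    v,u=np.nonzero(mask(d["frame"],lo,hi,box))
    P=np.array([onz(d,a,b,z)[:2] for a,b in zip(u,v)])
    for _ in range(1):
        c=P.mean(0);w,V=np.linalg.eigh(np.cov((P-c).T));ax=V[:,1]
    s=(P-c)@ax
    A=P[s>s.max()-10].mean(0);B=P[s<s.min()+10].mean(0)
    e=A-B;return (A+B)/2,np.degrees(np.arctan2(e[1],e[0])),s.max()-s.min(),A,B
E
python3 - <<'E'
from h import *
d=viewer.get_image("top");fr=d["frame"]
print("blue",lamp_top(d,(315,190,385,235)))
for nm,box in(("big",(170,190,265,262)),("small",(180,125,250,180))):
    m=mask(fr,(0,0,165),(180,60,255),box)
    c=np.vstack([x for x in cv2.findContours(m,cv2.RETR_EXTERNAL,cv2.CHAIN_APPROX_NONE)[0] if cv2.contourArea(x)>15])
    P=np.array([onz(d,u,v,12)[:2] for u,v in c[:,0]],np.float32);r=cv2.minAreaRect(P);print(nm,r)
    g=mask(fr,(50,80,40),(90,255,255),box);M=cv2.moments(big(g));print(" spot",onz(d,M['m10']/M['m00'],M['m01']/M['m00'],12))
s=viewer.get_image("side");f2=s["frame"]
g=mask(f2,(50,80,40),(90,255,255),(270,285,310,320));(x,y),_,_=cv2.fitEllipse(big(g));print("side spot",onz(s,x,y,12))
m=mask(f2,(100,120,40),(130,255,255),(295,170,345,230));print([tuple(c[:,0].min(0))+tuple(c[:,0].max(0)) for c in cv2.findContours(m,0,2)[0]])
a=cv2.resize(fr[180:280,170:390],None,fx=3,fy=3,interpolation=2);b=cv2.resize(f2[150:250,290:390],None,fx=3,fy=3,interpolation=2)
b=np.hstack([b,np.zeros((300,360,3),np.uint8)]);cv2.imwrite("pics/crop1.png",np.vstack([a,b[:, :660]]))
E
```

```text
blue (array([506.89563284, -85.12757089]), np.float64(83.8079983150119), np.float64(101.20668257373075), array([511.82765803, -39.66840347]), array([ 501.96360766, -130.58673831]))
big ((468.5071716308594, 194.48147583007812), (90.67655181884766, 139.43902587890625), 18.03363037109375)
 spot [468.39107561 194.27969684  12.        ]
small ((631.0228881835938, 206.3548126220703), (62.89010238647461, 96.13880157470703), 16.439273834228516)
 spot [630.82188668 206.03472494  12.        ]
side spot [469.86756964 192.83676287  12.        ]
[(np.int32(308), np.int32(191), np.int32(319), np.int32(219)), (np.int32(321), np.int32(177), np.int32(330), np.int32(200))]
```

View pics/crop1.png

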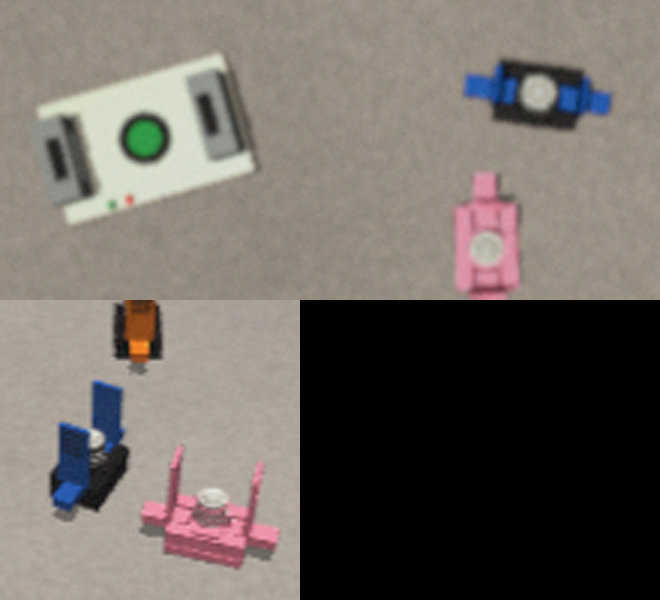

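The crop shows the lamp with blue tabs and black foot (top, crop 538,93), the pink one below it and the larger dock (140,138). Measured sizes agree with those given: 91x139 mm plate, 101 mm over the catches. Moving now: turn first, then go over the lamp.

```bash
cat >> h.py <<'E'
from scipy.spatial.transform import Rotation as Ro
def togo(x,y,z,yaw):
    """shift in present tool axes, and turn vector (tool axes), to put TCP at x,y,z, pointing down, tool y along lamp y at yaw deg"""
    o=sensors.get_obs();R=Ro.from_rotvec(o["orientation"])
    best=min(((R.inv()*Ro.from_euler('z',yaw+k,degrees=True)*Ro.from_rotvec([np.pi,0,0])).as_rotvec() for k in(0,180)),key=np.linalg.norm)
    print("shift",np.round(R.inv().apply(np.array([x,y,z])-o["ee_pos"]),1),"turn",np.round(best,4),"pos",o["ee_pos"].round(1),"q6",o["qpos"][5].round(2),"w",o["width"].round(1),"gf",o["grasp_force"],"F",o["ft_force"].round(1),"t",o["t"])
E
python3 -m handwheel '[[0,0,0,0,0,0.157,0],[0,0,0,0,0,0.157,0],[0,0,0,0,0,0.157,0],[0,0,0,0,0,0,0]]'
python3 -c "
from h import *
togo(507,-85,220,-6.2)"
```

```text
t: 0.7
ee_pos: [222.4, -583.9, 222.5]
orientation: [-3.137, 0.166, 0.0]
ft_force: [0.8, -0.8, -0.8]
width: 87.3
grasp_force: 0.0Traceback (most recent call last):
  File "<string>", line 3, in <module>
    togo(507,-85,220,-6.2)
    ~~~~^^^^^^^^^^^^^^^^^^
  File "h.py", line 33, in togo
    print("shift",np.round(R.inv().apply(np.array([x,y,z])-o["ee_pos"]),1),"turn",np.round(best,4),"pos",o["ee_pos"].round(1),"q6",o["qpos"][5].round(2),"w",o["width"].round(1),"gf",o["grasp_force"],"F",o["ft_force"].round(1),"t",o["t"])
                                                                                                                                                             ^^^^^^^^^^^^^^^^
AttributeError: 'float' object has no attribute 'round'
```

```bash
sed -i 's/o\["width"\].round(1)/o["width"]/' h.py
python3 -m handwheel '[[23,-52.5,0,0,0,0,0],[23,-52.5,0,0,0,0,0],[23,-52.5,0,0,0,0,0],[23,-52.5,0,0,0,0,0],[23,-52.5,0,0,0,0,0],[23,-52.5,0,0,0,0,0],[23,-52.5,0,0,0,0,0],[23,-52.5,0,0,0,0,0],[23,-52.5,0,0,0,0,0],[23,-52.5,0,0,0,0,0]]'
python3 -m handwheel '[[0,0,0,0,0,0,0],[0,0,0,0,0,0,0]]'
python3 -c "
from h import *
togo(507,-85,130,-6.2)"
```

```text
t: 1.95
ee_pos: [508.1, -84.9, 222.9]
orientation: [3.137, -0.162, 0.001]
ft_force: [0.1, 0.7, 0.5]
width: 87.6
grasp_force: 0.0
t: 2.2
ee_pos: [506.9, -86.7, 222.5]
orientation: [3.137, -0.164, -0.001]
ft_force: [-0.5, -0.2, 0.1]
width: 88.2
grasp_force: 0.0
shift [ 0.  -1.7 92.5] turn [0.0003 0.0007 0.004 ] pos [506.9 -86.7 222.5] q6 1.48 w 88.15859320804054 gf 0.0 F [-0.5 -0.2  0.1] t 2.2
```

```bash

python3 -m handwheel '[[0,-0.8,35,0,0,0,0],[0,-0.8,35,0,0,0,0],[0,0,32,0,0,0,0],[0,0,0,0,0,0,0],[0,0,0,0,0,0,0]]'
python3 - <<'E'
from h import *
togo(507,-85,45,-6.2)
s=viewer.get_image("side");f=s["frame"]
a=np.radians(-6.2)
for sy in(1,-1):
  for p in((-13,32*sy,80),(13,32*sy,80),(-8,52*sy,13),(8,52*sy,13),(-8,52*sy,23)):
    print(p,np.round(proj(s,[507+p[0]*np.cos(a)-p[1]*np.sin(a),-85+p[0]*np.sin(a)+p[1]*np.cos(a),p[2]]),1))
cv2.imwrite("pics/s1.png",cv2.resize(f[110:260,240:440],None,fx=4,fy=4,interpolation=2))
E
```

```text
t: 2.82
ee_pos: [507.7, -86.1, 121.6]
orientation: [3.137, -0.17, 0.001]
ft_force: [0.8, 0.2, 0.4]
width: 88.1
grasp_force: 0.0
shift [-0.9 -1.  76.6] turn [ 0.0001 -0.0009  0.0001] pos [507.7 -86.1 121.6] q6 1.49 w 88.06348077634446 gf 0.0 F [0.8 0.2 0.4] t 2.825
(-13, 32, 80) [319.7 194. ]
(13, 32, 80) [309.3 190.7]
(-8, 52, 13) [313.4 220.6]
(8, 52, 13) [307.3 218.5]
(-8, 52, 23) [313.5 217.4]
(-13, -32, 80) [331.4 178.7]
(13, -32, 80) [321.4 175.7]
(-8, -52, 13) [331.8 195.3]
(8, -52, 13) [326.  193.4]
(-8, -52, 23) [331.9 192.2]
```

View pics/s1.png

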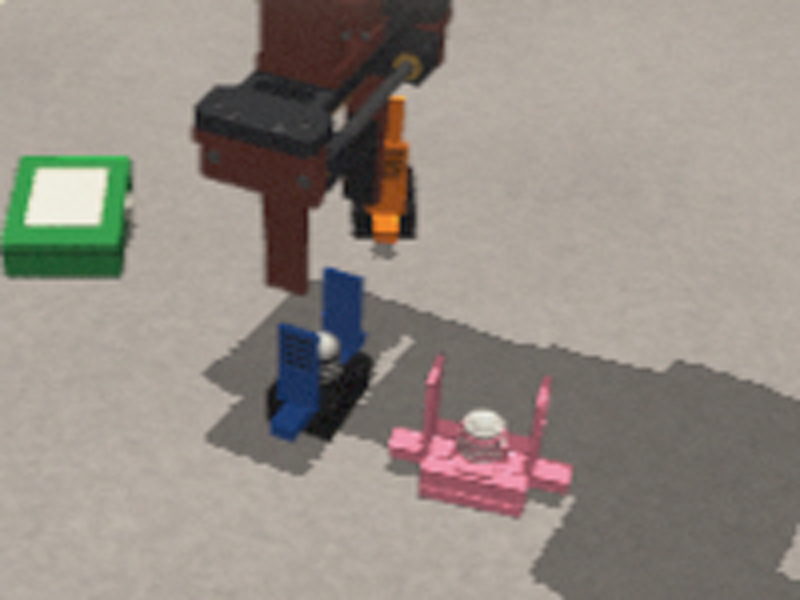

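The crop shows the gripper lined up above the blue lamp, with the near finger tip at (285,285) and the near tab at (300,330). The predicted tab corners match the measured ones to within 1-2 px. Descending.

```bash

python3 -m handwheel '[[-0.5,-0.5,20,0,0,0,0],[0,0,20,0,0,0,0],[0,0,20,0,0,0,0],[0,0,16,0,0,0,0],[0,0,0,0,0,0,0],[0,0,0,0,0,0,0]]'
python3 - <<'E'
from h import *
togo(507,-85,45,-6.2)
s=viewer.get_image("side");f=s["frame"]
cv2.imwrite("pics/s2.png",cv2.resize(f[140:240,260:390],None,fx=5,fy=5,interpolation=2))
E
```

```text
t: 3.62
ee_pos: [507.6, -84.7, 45.4]
orientation: [3.137, -0.168, 0.002]
ft_force: [-0.6, 0.1, -0.5]
width: 87.6
grasp_force: 0.0
shift [-0.5  0.4  0.4] turn [ 0.0001 -0.0011  0.0011] pos [507.6 -84.7  45.4] q6 1.49 w 87.62918579964565 gf 0.0 F [-0.6  0.1 -0.5] t 3.625
```

View pics/s2.png

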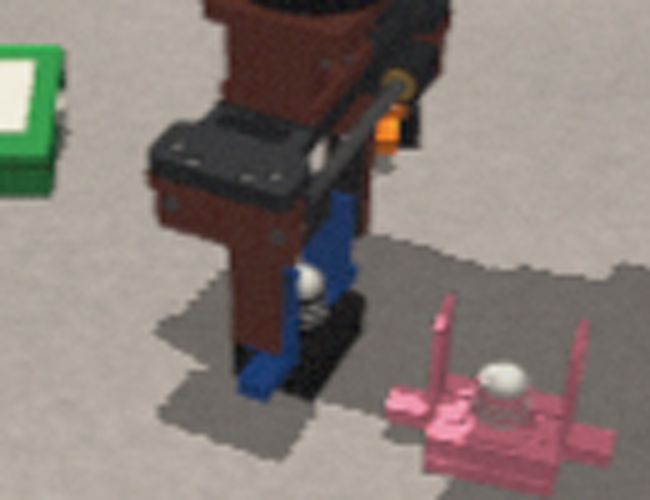

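Both fingers straddle the tabs: near finger (262,300), far tab (335,230). Closing gradually.

```bash

python3 -m handwheel '[[0,0,0,0,0,0,0.3],[0,0,0,0,0,0,0.45],[0,0,0,0,0,0,0.55],[0,0,0,0,0,0,0.6],[0,0,0,0,0,0,0.62],[0,0,0,0,0,0,0.62]]'
python3 -m handwheel '[[0,0,0,0,0,0,0.65],[0,0,0,0,0,0,0.65],[0,0,0,0,0,0,0.65]]'
```

```text
t: 4.42
ee_pos: [507.4, -84.9, 45.2]
orientation: [3.137, -0.168, 0.001]
ft_force: [-2.7, -2.1, 13.0]
width: 34.6
grasp_force: 17.2
t: 4.8
ee_pos: [507.3, -84.9, 45.5]
orientation: [3.137, -0.168, 0.001]
ft_force: [-3.0, -1.7, 12.2]
width: 33.1
grasp_force: 30.1
```

```bash

python3 -m handwheel '[[0,0,0,0,0,0,0.63],[0,0,-4,0,0,0,0.63],[0,0,-6,0,0,0,0.63],[0,0,-10,0,0,0,0.63],[0,0,0,0,0,0,0.63]]'
python3 -m handwheel '[[0,0,-20,0,0,0,0.63],[0,0,-25,0,0,0,0.63],[0,0,-25,0,0,0,0.63],[0,0,0,0,0,0,0.63],[0,0,0,0,0,0,0.63]]'
python3 - <<'E'
from h import *
togo(469,193.5,130,18)
s=viewer.get_image("side");f=s["frame"]
cv2.imwrite("pics/s3.png",cv2.resize(f[110:240,260:390],None,fx=4,fy=4,interpolation=2))
E
```

```text
t: 5.42
ee_pos: [507.6, -84.6, 65.5]
orientation: [3.137, -0.168, 0.003]
ft_force: [-0.4, 0.7, -1.6]
width: 32.8
grasp_force: 25.7
t: 6.05
ee_pos: [506.4, -84.4, 133.9]
orientation: [-3.137, 0.168, 0.001]
ft_force: [-0.1, 0.8, -1.6]
width: 33.5
grasp_force: 25.7
shift [ -67.  -272.3    4. ] turn [-3.000e-04  9.000e-04 -4.214e-01] pos [506.4 -84.4 133.9] q6 1.49 w 33.49877194077102 gf 25.703049302101135 F [-0.1  0.8 -1.6] t 6.05
```

View pics/s3.png

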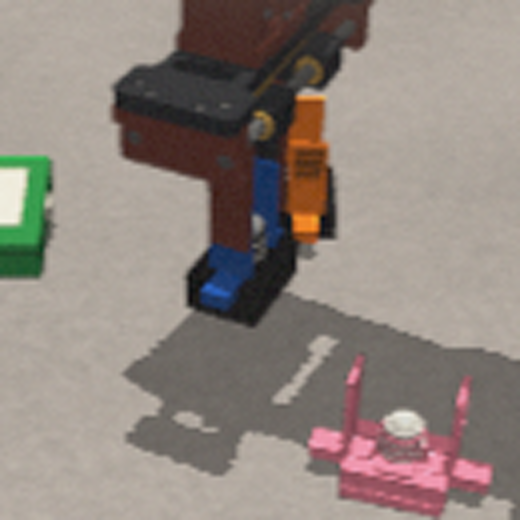

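Lamp is lifted level, hanging by its squeezed tabs at (240,270). Turning by -0.42 and carrying it over the dock.

```bash

python3 -m handwheel '[[0,0,0,0,0,-0.14,0.63],[0,0,0,0,0,-0.14,0.63],[0,0,0,0,0,-0.14,0.63],[0,0,0,0,0,0,0.63]]'
python3 -m handwheel '[[6.3,-34.5,0,0,0,0,0.63],[6.3,-34.5,0,0,0,0,0.63],[6.3,-34.5,0,0,0,0,0.63],[6.3,-34.5,0,0,0,0,0.63],[6.3,-34.5,0,0,0,0,0.63],[6.3,-34.5,0,0,0,0,0.63],[6.3,-34.5,0,0,0,0,0.63],[6.3,-34.5,0,0,0,0,0.63],[0,0,0,0,0,0,0.63],[0,0,0,0,0,0,0.63]]'
python3 - <<'E'
from h import *
togo(469,193.5,57,18)
s=viewer.get_image("side");d=viewer.get_image("top")
a=cv2.resize(s["frame"][210:350,220:360],None,fx=4,fy=4,interpolation=2)
cv2.imwrite("pics/s4.png",a)
E
```

```text
t: 6.6
ee_pos: [506.3, -84.4, 133.6]
orientation: [-3.103, -0.487, 0.003]
ft_force: [-0.6, -0.6, -1.3]
width: 32.8
grasp_force: 25.7
t: 7.85
ee_pos: [469.6, 193.2, 134.2]
orientation: [3.103, 0.488, -0.002]
ft_force: [0.1, -0.7, -1.9]
width: 32.9
grasp_force: 25.7
shift [-0.4 -0.5 77.2] turn [ 0.0003  0.0012 -0.0024] pos [469.6 193.2 134.2] q6 1.63 w 32.94920971092207 gf 25.705764591693878 F [ 0.1 -0.7 -1.9] t 7.85
```

View pics/s4.png

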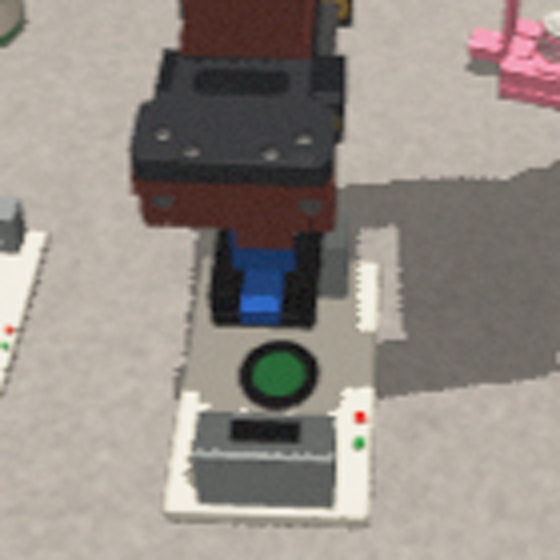

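The crop shows the lamp (catch 262,305) lined up with the dock bay: spot (280,375), near stop (265,455). Lowering.

```bash

python3 -m handwheel '[[-0.4,-0.4,15,0,0,0,0.63],[0,0,20,0,0,0,0.63],[0,0,20,0,0,0,0.63],[0,0,12,0,0,0,0.63],[0,0,5,0,0,0,0.63],[0,0,0,0,0,0,0.63],[0,0,0,0,0,0,0.63]]'
python3 -m handwheel '[[0,0,2,0,0,0,0.63],[0,0,2,0,0,0,0.63],[0,0,0,0,0,0,0.63],[0,0,0,0,0,0,0.63]]'
python3 - <<'E'
from h import *
togo(469,193.5,57,18)
s=viewer.get_image("side")
a=cv2.resize(s["frame"][230:350,230:350],None,fx=5,fy=5,interpolation=2)
cv2.imwrite("pics/s5.png",a)
E
```

```text
t: 8.82
ee_pos: [469.9, 193.9, 63.2]
orientation: [-3.103, -0.489, -0.001]
ft_force: [1.0, 0.0, -2.0]
width: 32.6
grasp_force: 25.7
t: 9.32
ee_pos: [469.5, 193.8, 58.7]
orientation: [-3.103, -0.489, -0.0]
ft_force: [0.0, -0.2, -0.9]
width: 32.9
grasp_force: 25.7
shift [-0.6  0.2  1.7] turn [-0.     -0.0001 -0.0013] pos [469.5 193.8  58.7] q6 1.63 w 32.87314548643004 gf 25.705695748329163 F [ 0.  -0.2 -0.9] t 9.325
```

View pics/s5.png

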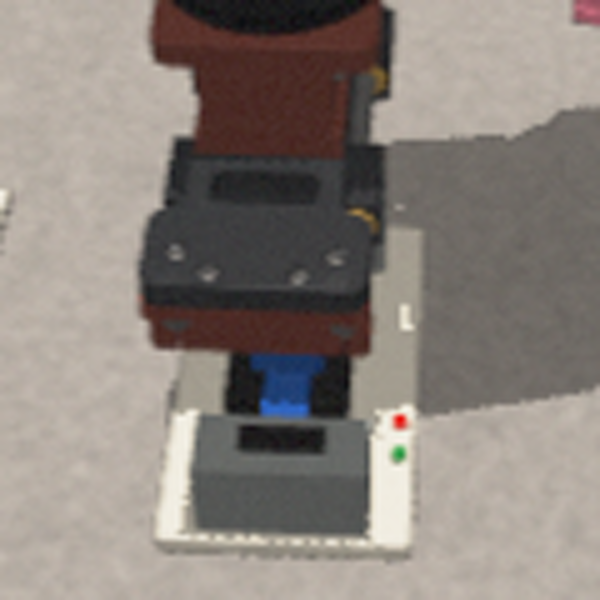

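The lamp is between the stops, with its catch (285,405) inside the near stop and the foot centred. Roughly 1-2 mm remain, so I feel for the floor.

```bash

python3 -m handwheel '[[0,0,1,0,0,0,0.63],[0,0,0,0,0,0,0.63]]'
python3 -m handwheel '[[0,0,1,0,0,0,0.63],[0,0,0,0,0,0,0.63]]'
```

```text
t: 9.62
ee_pos: [469.5, 193.8, 57.6]
orientation: [3.103, 0.489, -0.0]
ft_force: [0.1, -0.1, -1.8]
width: 33.1
grasp_force: 25.7
t: 9.88
ee_pos: [469.6, 193.9, 57.4]
orientation: [-3.103, -0.489, -0.0]
ft_force: [-3.1, -0.8, 9.4]
width: 33.3
grasp_force: 27.5
```

On the floor, with 9 N of contact. Opening the fingers.

```bash

python3 -m handwheel '[[0,0,-0.6,0,0,0,0.58],[0,0,0,0,0,0,0.45],[0,0,0,0,0,0,0.3],[0,0,0,0,0,0,0.15],[0,0,0,0,0,0,0],[0,0,0,0,0,0,0],[0,0,0,0,0,0,0]]'
python3 - <<'E'
from h import *
togo(469,193.5,57,18)
s=viewer.get_image("side")
cv2.imwrite("pics/s6.png",cv2.resize(s["frame"][230:350,230:350],None,fx=5,fy=5,interpolation=2))
E
```

```text
t: 10.75
ee_pos: [469.6, 193.9, 57.3]
orientation: [-3.103, -0.489, -0.0]
ft_force: [-0.7, -0.8, -0.2]
width: 87.3
grasp_force: 0.0
shift [-0.6  0.2  0.3] turn [-0.     -0.0001 -0.0014] pos [469.6 193.9  57.3] q6 1.63 w 87.25369298574009 gf 0.0 F [-0.7 -0.8 -0.2] t 10.75
```

View pics/s6.png

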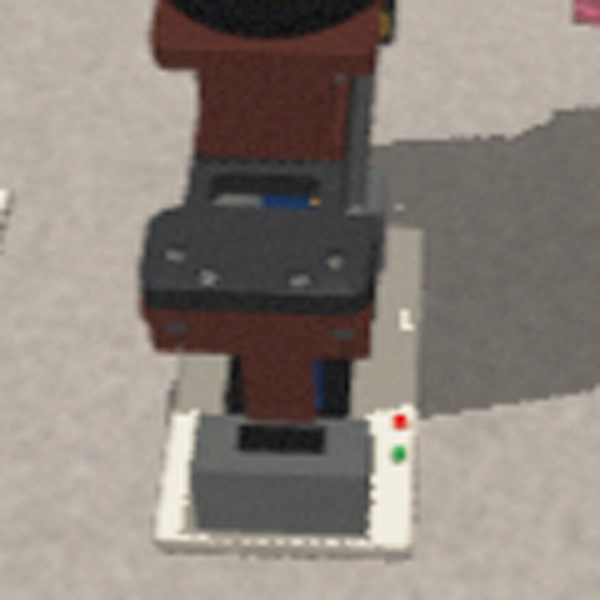

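The fingers are open to 87 mm, clear of the tabs, and there is no force on the tool. Near finger at (280,390) above the stop. Lifting straight up.

```bash

python3 -m handwheel '[[0,0,-10,0,0,0,0],[0,0,-20,0,0,0,0],[0,0,-30,0,0,0,0],[0,0,-40,0,0,0,0],[0,0,-40,0,0,0,0],[0,0,-40,0,0,0,0],[0,0,0,0,0,0,0],[0,0,0,0,0,0,0]]'
python3 -m handwheel '[[0,50,0,0,0,0,0],[0,50,0,0,0,0,0],[0,50,0,0,0,0,0],[0,50,0,0,0,0,0],[0,50,0,0,0,0,0],[0,0,0,0,0,0,0],[0,0,0,0,0,0,0],[0,0,0,0,0,0,0]]'
python3 - <<'E'
from h import *
s=viewer.get_image("side");d=viewer.get_image("top")
print(lamp_top(d,(180,190,265,262),z=92))
a=np.radians(18)
for p in((-13,32,92),(13,32,92),(-13,-32,92),(13,-32,92)):
  print(p,np.round(proj(s,[469+p[0]*np.cos(a)-p[1]*np.sin(a),193.5+p[0]*np.sin(a)+p[1]*np.cos(a),p[2]]),1))
m=mask(s["frame"],(100,120,40),(130,255,255),(250,210,340,350));print([tuple(map(int,c[:,0].min(0)))+tuple(map(int,c[:,0].max(0))) for c in cv2.findContours(m,0,2)[0]])
A=cv2.resize(s["frame"][230:350,240:340],(480,576),interpolation=2);B=cv2.resize(d["frame"][185:265,175:260],(320,301),interpolation=2)
B=np.vstack([B,np.zeros((275,320,3),np.uint8)]);cv2.imwrite("pics/s7.png",np.hstack([A,B]))
E
```

```text
t: 11.8
ee_pos: [469.0, 193.6, 237.1]
orientation: [3.103, 0.489, -0.0]
ft_force: [-0.3, -0.2, -0.3]
width: 87.3
grasp_force: 0.0
t: 12.8
ee_pos: [545.7, -42.9, 236.6]
orientation: [-3.102, -0.491, 0.002]
ft_force: [0.7, -0.7, 0.0]
width: 87.9
grasp_force: 0.0
(array([469.4063462, 184.9394788]), np.float64(104.13987912360462), np.float64(83.24477744867954), array([460.42120885, 220.60572569]), array([478.39148355, 149.27323192]))
(-13, 32, 92) [294.3 292.2]
(13, 32, 92) [278.6 291.6]
(-13, -32, 92) [297.  262.4]
(13, -32, 92) [282.5 261.9]
[(278, 290, 294, 312), (282, 263, 296, 284)]
```

View pics/s7.png

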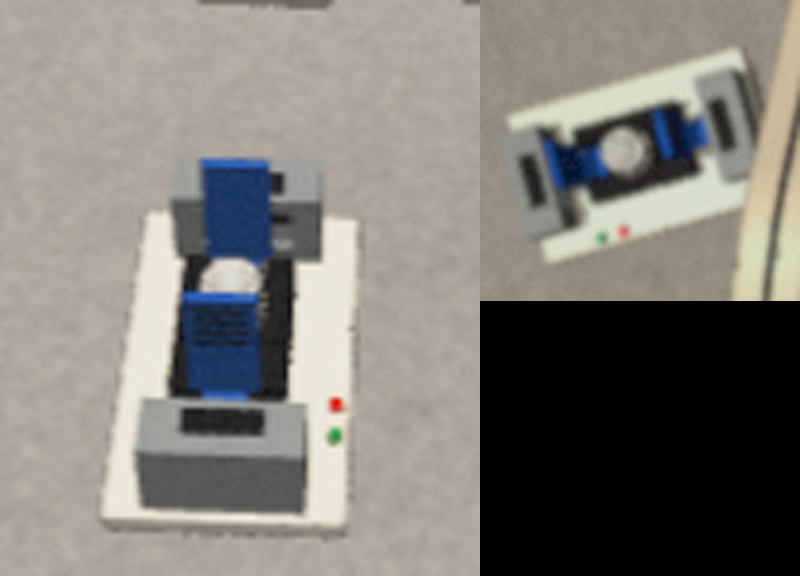

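The lamp stands upright in the bay. The tabs have sprung out (side crop 220,345 and 235,210), the catches reach into both stops, and the tab corners match the seated prediction to 1-2 px. Handing in.

```bash
python3 -c "
from workcell import ctrl
print(ctrl.close_job())"
```

```text
the job is handed in; nothing more can be done
None
```

I put the blue lamp on the dock floor with both tabs sprung out and both catches in the recesses as far as the pictures show, left the orange lamp alone, and handed the job in at about 13 s; no verdict came back.

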